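Unload the coil-welding nest and check the clamp gap

ROBOT

A 6-joint arm with a two-finger parallel gripper is mounted at the origin on the work surface. World frame = base frame: x ahead of the robot, y to its left, z up, the work surface at z = 0. Lengths are in m, angles in rad, forces in N, time in s.
With the tool pointing down it reaches from about 0.25 to 0.775 m from the base axis. Payload 4 kg.
Tool frame: the origin (TCP) lies at the very end of the fingers, on their centre line; the grasp point (between the pads) lies 19 mm behind it (hold_point_z is the distance from the TCP to the grasp point, in m); z points along the fingers, y is the line along which they close (so a half turn about z gives the same grasp; the last joint's range is limited). The gripper opens to 85 mm and grips with 20 to 120 N. Pads are 22 mm wide; open, the fingers measure 114 mm over their backs; the gripper's body (76 mm by 85 mm) begins 54 mm behind the grasp point. The pads swing forward as they close: fully open they stand 13 mm farther back than shut.
Start: joints at [-1.413, 0.087, 1.371, -0, 1.684, -0.103], TCP at [0.142, -0.531, 0.231] pointing down, gripper open.
Joint ranges: [-3.1, 3.1], [-0.76, 2.03], [0.27, 2.55], [-1.08, 4.22], [0.17, 2.65], [-2.57, 2.57]. Speed limits (rad/s): [2.79, 2.79, 3.14, 3.14, 3.14, 3.14].

INTERFACE

Orientations are given as [roll, pitch, yaw] about the fixed x, y, z axes, in that order (R = Rz(yaw) Ry(pitch) Rx(roll)).
In Python, from bench import get_state, camera, close_job, hold_point_z gives the robot as it stands.
- The arm moves only by the tool apply_moves, never from a script. Its argument "commands" is a list of rows, each a list of 3 entries, a list of its own where there are three numbers: the finger opening in mm, from 0 to 85.4, then the shift along the tool's x, y, z in mm, then the turn, a rotation vector about the tool's x, y, z in degrees. A call has 1 to 20 rows; each row is the pose to reach, as a shift and turn from the pose commanded when the call began, along the tool's axes at that moment; what a row does not reach only later rows make up. A row lasts 1/8 s, in which the tool goes at most 62.5 mm and 10.7 degrees, less where a joint would pass 70% of its speed; a pose out of reach is approached as far as the arm can. A call with a gripper value outside its range is refused whole. The fingers move at their own pace and stop on an object; "squeeze" is the grip in N (left out, the last holds). Time passes only in rows, so rows that repeat a pose let the fingers close. It gives the time, the measured TCP pose, the force, the opening and the grip force at its end, in the units of the state.
- get_state(): the state, without advancing time (a new reading comes with each control period).
- camera(name): name is "side" or "top"; returns a dict with "color" (420x560x3 uint8, red, green, blue), "fov_y" (degrees; the focal length in pixels is half the picture's height over the tangent of half this angle, whatever the lens; pixels are square), "cx", "cy" (the principal point, pixels), "world_from_camera" (4x4, takes a point from camera to world coordinates). Camera axes: x right, y down, z forward; pixel columns grow to the right and rows downward; lengths in m; the calibration is good to about 2 mm. A picture is of the moment at which its call begins. There is no depth.
- close_job(): hands the job in; it is judged then, once.
The state is a dict: "clock": time; "q": joint angles; "joint_vel": joint speeds; "joint_torque": joint torques, N m; "tool_pos": TCP position; "eef_rot": TCP orientation; "wrist_force": force on the tool from outside, world axes, zero at the start; "ft_torque": the same for the moment, N m; "grip_width": finger opening in m; "grasp_force": force on a finger pad.
Only numpy, scipy, OpenCV 4.12 (cv2) and the standard library are available. Lean on these libraries where they do the work, as an engineer would, in place of code of your own. Each camera call takes 0.05 s, during which the arm holds its last target. There are 200 camera calls.

TASK

Take every finished copper coil off its post on the welding nest and stand it upright, collar up, flat on the floor of the blue tray. Then check the clamp gap: slide the blade of the yellow-handled gauge lengthwise into the gap between the two copper jaws, from the flared end, until the red line on the blade is level with the front of the jaws, hold it still there for two seconds, then draw it out and stand the gauge back on the middle of its green pad. Leave the bottle and screwdriver where they are, and do not press the emergency stop.

Things in the scene. Friction and masses are not known exactly. Their poses are not given: they have to be found in the camera images.
- nest: welding nest fixed to the bench: flat aluminium plate 210 x 210 mm, 12 mm thick, with five upright steel posts of 14 mm diameter, one in the middle and four around it; post tips (pointed) 92 mm above the bench. Origin at the centre of its underside, on the bench; x and y along its sides, z up; posts at x, y = 0, 0 and +-65, +-65 mm. Which posts carry a coil varies
- tray: blue open plastic tray, loose, 0.9 kg, outside 220 x 220 x 30 mm, walls and floor 5 mm thick, no dividers; holds five coils side by side (four in the corners, one in the middle). Origin at the centre of its underside, z up, x and y along its sides
- jaws: clamp fixed to the bench: base 70 x 90 x 12 mm, two upright copper jaws from 12 to 70 mm height, 71 mm wide over both. The vertical gap between them is 9 mm wide, 70 mm long along the clamp's x, open above and at both ends; the first 10 mm at the front end (-x, towards the robot) is flared to a 23 mm mouth. Origin at the centre of its underside; z up
- jaw_mouth (a point): the middle of the front (-x) faces of the copper jaws, in the plane where the gap begins, on the gap's middle plane, 40 mm above the bench; same axes as the clamp: x points into the gap
- gauge: gap gauge, loose, 0.28 to 0.46 kg, on a steel foot 70 x 50 x 10 mm; upright yellow handle 40 (x) x 20 (y) mm, 10 to 72 mm high; steel blade 5 mm thick (y), 25 to 55 mm high, points along +x to its tip 110 mm from the origin. Origin: centre of the foot's underside, below the handle; z up. Standing on or just over the bench, the blade is at the right height for the gap
- gauge_mark (a point): middle of the 4 mm wide red line round the blade, 65 mm ahead of the gauge's origin (45 mm behind the blade tip), 40 mm above the underside; same axes as the gauge
- pad: green rectangle 130 x 100 mm lying flat on the bench, under 1 mm thick: the gauge's parking place. Origin at its centre, on the bench; x along its long side
- bottle: white-capped bottle, 52 mm diameter, 120 mm high, standing; origin under its centre. Bystander: leave alone
- screwdriver: screwdriver lying on the bench behind the clamp. Bystander: leave alone
- estop (a joint): travel of the red emergency-stop button on a white cone 36 mm in radius and about 67 mm high, standing beyond the clamp to the robot's right: 0 = out, 0.006 m = pressed. Must not be pressed
- coil1: finished wound coil, 0.15 to 0.28 kg, or absent: white flanges of 64 mm diameter at 0-5 and 31-36 mm height, copper winding between, black collar of 40 mm diameter from 36 to 66 mm height; 24 mm bore right through. Starts on a nest post, on the plate; the post tip is 14 mm above the collar: lift at least 80 mm straight up. Origin: centre of the underside; z up, to the collar
- coil2: finished wound coil, 0.15 to 0.28 kg, or absent: white flanges of 64 mm diameter at 0-5 and 31-36 mm height, copper winding between, black collar of 40 mm diameter from 36 to 66 mm height; 24 mm bore right through. Starts on a nest post, on the plate; the post tip is 14 mm above the collar: lift at least 80 mm straight up. Origin: centre of the underside; z up, to the collar
- coil3: finished wound coil, 0.15 to 0.28 kg, or absent: white flanges of 64 mm diameter at 0-5 and 31-36 mm height, copper winding between, black collar of 40 mm diameter from 36 to 66 mm height; 24 mm bore right through. Starts on a nest post, on the plate; the post tip is 14 mm above the collar: lift at least 80 mm straight up. Origin: centre of the underside; z up, to the collar
- coil4: finished wound coil, 0.15 to 0.28 kg, or absent: white flanges of 64 mm diameter at 0-5 and 31-36 mm height, copper winding between, black collar of 40 mm diameter from 36 to 66 mm height; 24 mm bore right through. Starts on a nest post, on the plate; the post tip is 14 mm above the collar: lift at least 80 mm straight up. Origin: centre of the underside; z up, to the collar
- coil5: finished wound coil, 0.15 to 0.28 kg, or absent: white flanges of 64 mm diameter at 0-5 and 31-36 mm height, copper winding between, black collar of 40 mm diameter from 36 to 66 mm height; 24 mm bore right through. Starts on a nest post, on the plate; the post tip is 14 mm above the collar: lift at least 80 mm straight up. Origin: centre of the underside; z up, to the collar
Not all that is in view belongs to the job. What is shaped like the coil5 but pink or turquoise is not meant. Leave any pink or purple look-alike of the gauge alone.

How it is judged:
On the way, in this order (a step that is already met when the one before it is completed fails the run):
1. every coil stands upright, collar up, on the floor of the tray (x of coil1 in the frame of tray between -0.08 and 0.08 m and y of coil1 in the frame of tray between -0.08 and 0.08 m and z of coil1 in the frame of tray between 0 and 0.012 m and angle between each of coil1, coil2, coil3, coil4, coil5's own z axis and vertical below 0.15 rad and x of coil2 in the frame of tray between -0.08 and 0.08 m and y of coil2 in the frame of tray between -0.08 and 0.08 m and z of coil2 in the frame of tray between 0 and 0.012 m and x of coil3 in the frame of tray between -0.08 and 0.08 m and y of coil3 in the frame of tray between -0.08 and 0.08 m and z of coil3 in the frame of tray between 0 and 0.012 m and x of coil4 in the frame of tray between -0.08 and 0.08 m and y of coil4 in the frame of tray between -0.08 and 0.08 m and z of coil4 in the frame of tray between 0 and 0.012 m and x of coil5 in the frame of tray between -0.08 and 0.08 m and y of coil5 in the frame of tray between -0.08 and 0.08 m and z of coil5 in the frame of tray between 0 and 0.012 m), for 0.2 s.
2. the blade is in the gap with its red line within 5 mm of the front of the jaws, held still for 1 s (x of gauge_mark in the frame of jaw_mouth between -0.005 and 0.005 m and y of gauge_mark in the frame of jaw_mouth between -0.006 and 0.006 m and z of gauge_mark in the frame of jaw_mouth between -0.012 and 0.022 m and angle between the x axis of gauge and the x axis of jaws, either way round below 0.12 rad and linear speed of gauge below 0.012 m/s), for 1 s.
At the end, for the whole second after the job is handed in: All coils present stand upright (within 0.15 rad), collar up, on the tray's floor, and the gauge stands upright on the bench with its origin within 30 mm of the green pad's centre; everything released and at rest (all of step 1 and linear speed of each of coil1, coil2, coil3, coil4, coil5, gauge below 0.02 m/s and horizontal distance between gauge and pad below 0.03 m and angle between gauge's own z axis and vertical below 0.08 rad and height (world z) of gauge between -0.005 and 0.008 m); the robot touches nothing.
It fails at once if the bottle or screwdriver is moved more than 30 mm (distance of any of bottle, screwdriver from where it was at the start of the episode above 0.03 m).
It fails at once if the emergency stop is pressed (value of joint estop above 0.003 m).
Of coil1, coil2, coil3, coil4, coil5 only 3 to 5 are there at a start; the rules pass over those that are not, and their reading is None.
At some moment in a run one of gauge, tray may be knocked a few centimetres aside while the robot is not near it.
It also fails if it takes over 210 s, if anything falls off the work surface, if the arm or the gripper's body presses on something with over 40 N, if the wrist force passes 120 N, or if a joint passes its speed limit or range.

## Working session

There is one attempt and no reset: what is moved stays moved. The work goes in short steps, Python scripts to look and compute and a tool call to move; the robot and the scene stay as the last step left them, time stands still between calls to the robot, and variables do not carry over. Pictures are saved under pics/ and viewed, at most 14 in all, crops included, and the job is handed in when it is done.

Besides the shell and the picture viewer there is one more tool, called after "Emit:" as a command line: name --argument value ..., lists and objects as JSON in quotes. apply_moves: Moves the arm, as the interface text tells. Its arguments: {"type":"object","properties":{"commands":{"type":"array"},"squeeze":{"type":"number"}},"required":["commands"]}

```bash
mkdir -p pics; cat > h.py <<'E'
import numpy as np,cv2
from bench import get_state,camera,close_job,hold_point_z
def snap(n,f):
    c=camera(n); cv2.imwrite('pics/'+f,c['color'][:,:,::-1]); np.savez('pics/'+n+'.npz',**{k:c[k] for k in c}); return c
def load(n): return dict(np.load('pics/'+n+'.npz'))
def K(c):
    f=c['color'].shape[0]/2/np.tan(np.radians(float(c['fov_y']))/2); return f,float(c['cx']),float(c['cy'])
def w(c,u,v,z):
    f,cx,cy=K(c);T=c['world_from_camera'];d=T[:3,:3]@np.array([(u-cx)/f,(v-cy)/f,1]);o=T[:3,3];return o+d*(z-o[2])/d[2]
def pix(c,p):
    f,cx,cy=K(c);T=c['world_from_camera'];q=T[:3,:3].T@(np.array(p)-T[:3,3]);return f*q[0]/q[2]+cx,f*q[1]/q[2]+cy
E
python3 - <<'E'
from h import *
for n in('top','side'):
    c=snap(n,n+'0.png'); print(n,{k:c[k] for k in c if k!='color'})
print(get_state(),hold_point_z)
a=[cv2.imread(f'pics/{n}0.png') for n in('top','side')]
for n,i in zip(('top','side'),a): cv2.imwrite(f'pics/{n}0b.png',cv2.resize(i,(800,600),interpolation=cv2.INTER_CUBIC))
E
```

```text
top {'fov_y': 50.381449995286424, 'cx': 279.57176011181775, 'cy': 204.55623097317644, 'world_from_camera': array([[ 0.00670371, -0.98858844,  0.1504924 ,  0.33341468],
       [-0.99995077, -0.00552613,  0.00824168, -0.00924344],
       [-0.00731599, -0.15054024, -0.98857681,  1.06358614],
       [ 0.        ,  0.        ,  0.        ,  1.        ]])}
side {'fov_y': 50.12766112017018, 'cx': 278.65160541437973, 'cy': 205.97683508070503, 'world_from_camera': array([[-0.68961114, -0.47618432,  0.54560513, -0.11545084],
       [-0.72408132,  0.44096372, -0.53033691,  0.59216344],
       [ 0.01194605, -0.76078873, -0.64888967,  0.78086299],
       [ 0.        ,  0.        ,  0.        ,  1.        ]])}
{'clock': 0.1, 'q': array([-1.41310316e+00,  8.78705882e-02,  1.37211008e+00, -2.37870357e-06,
        1.68360253e+00, -1.03099729e-01]), 'joint_vel': array([ 0.00087719, -0.00414969, -0.00482796, -0.0006264 , -0.00017585,
       -0.00105929]), 'joint_torque': array([ 2.41908972e-03, -3.53015685e+01, -3.14218318e+01, -1.64106245e-04,
        7.97616405e-03, -1.92381015e-05]), 'tool_pos': array([ 0.14173953, -0.53095644,  0.23025839]), 'eef_rot': array([-3.13961243e+00, -2.02510096e-04,  2.60792426e-01]), 'wrist_force': array([ 0.33497142, -0.155795  ,  1.15635295]), 'ft_torque': array([ 0.02857567,  0.03325344, -0.02487782]), 'grasp_force': 0.0, 'grip_width': 0.08541023514953437} 0.0187
```

View pics/top0b.png

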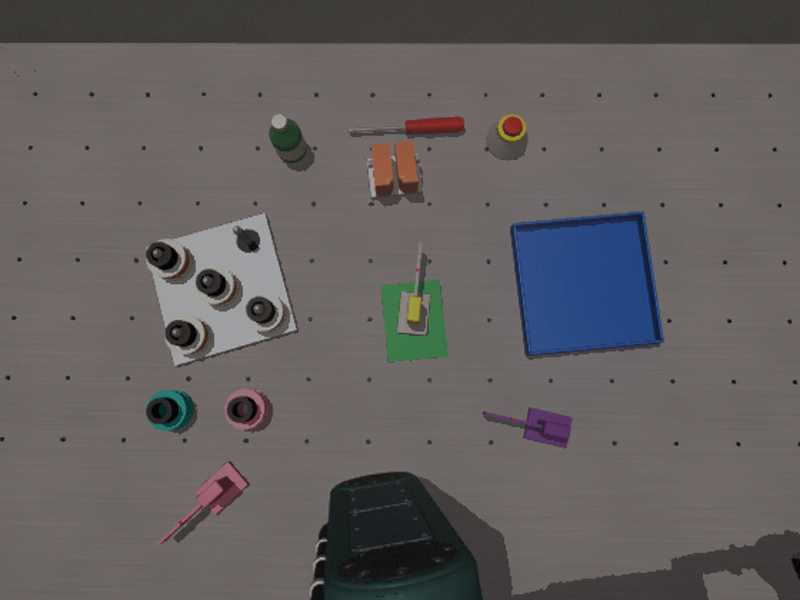

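View pics/side0b.png

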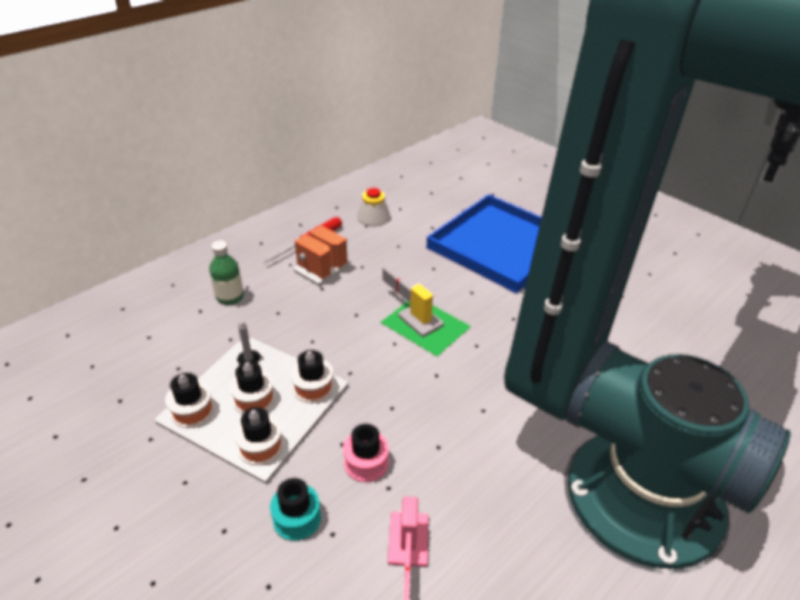

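The top view shows coil collars near (163,255), (213,282), (263,310) and (183,333) on the white nest, with a bare or odd post at (243,235). The coil look-alikes are turquoise (168,410) and pink (246,408). The gauge on the green pad is yellow-handled at (414,310), and its look-alikes are pink (220,490) and purple (548,428). The tray is at (587,283) and the jaws at (395,168). I'll check these in close crops.

```bash
python3 - <<'E'
from h import *
i=cv2.imread('pics/top0.png'); j=cv2.imread('pics/side0.png')
a=cv2.resize(i[140:265,90:220],None,fx=4.6,fy=4.6,interpolation=cv2.INTER_CUBIC)  # 598x575
cv2.imwrite('pics/cn.png',a)
b=cv2.resize(i[90:260,250:320],None,fx=3.5,fy=3.5,interpolation=cv2.INTER_CUBIC)
s=cv2.resize(j[210:350,100:260],None,fx=3.4,fy=4.25)[:595,:544]
o=np.zeros((600,800,3),np.uint8);o[:b.shape[0],:b.shape[1]]=b;o[:595,250:794]=s
cv2.imwrite('pics/cg.png',o)
E
```

```text
(no output)
```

View pics/cn.png

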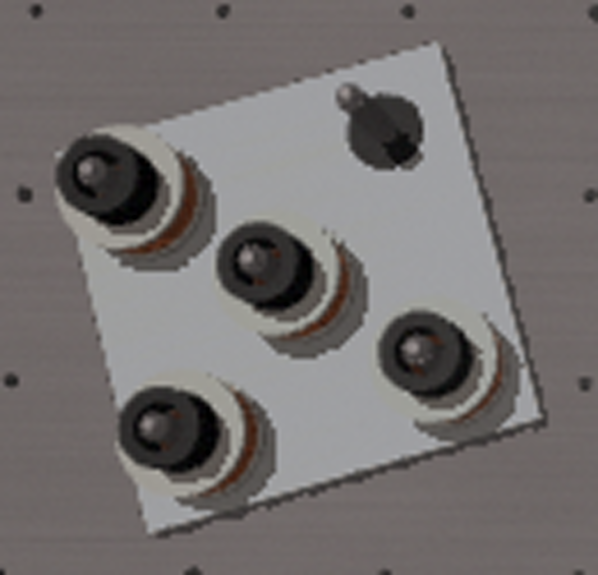

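View pics/cg.png

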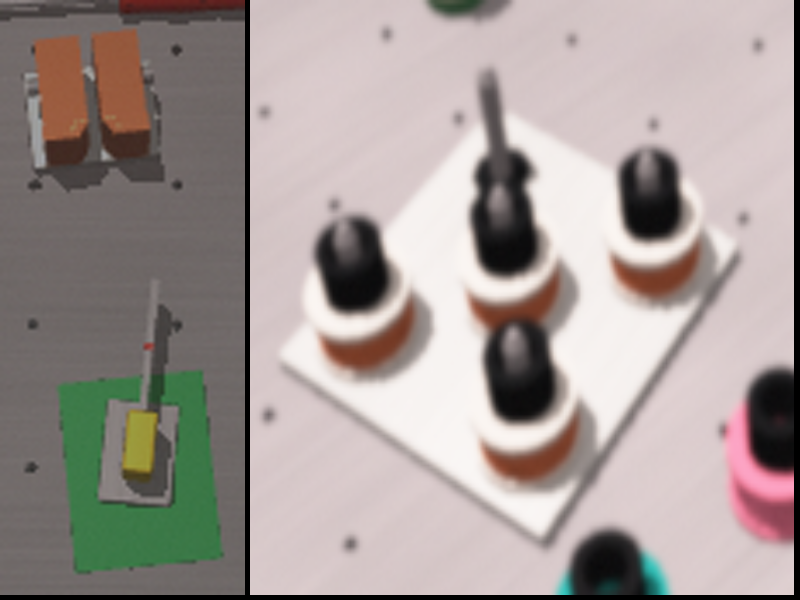

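The nest crop confirms four black-collared coils. Their post tips are at (92,172), (253,257), (158,427) and (418,350), and the post at (348,95) is bare. The gauge crop shows the yellow handle top at (140,443) and the red line at (148,346). The jaw tops are at (60,85) and (120,80). Next I'll fit poses from these.

```bash
cat > fit.py <<'E'
from h import *
from scipy.optimize import least_squares
def fit(c,P,uv,x0):
    P=np.array(P,float)
    def W(x):
        s,k=np.sin(x[2]),np.cos(x[2]);return [(x[0]+k*p[0]-s*p[1],x[1]+s*p[0]+k*p[1],p[2]) for p in P]
    r=lambda x:(np.array([pix(c,p) for p in W(x)])-uv).ravel()
    s=least_squares(r,x0,x_scale=[.01,.01,.1]);return s.x,np.round(s.fun.reshape(-1,2),1).tolist()
E
python3 - <<'E'
from fit import *
c=load('top'); n=lambda a:np.array(a)/4.6+[90,140]; g=lambda a:np.array(a)/3.5+[250,90]; t=lambda a:np.array(a)/1.42857
print('posts',[w(c,*n(p),.092)[:2].round(4).tolist() for p in[(92,172),(253,257),(158,427),(418,350),(348,95)]])
e=.065
# far-left,mid,near-left,near-right,far-right
print('nest',fit(c,[(e,e,.092),(0,0,.092),(-e,e,.092),(-e,-e,.092),(e,-e,.092),(-.105,.105,.012),(-.105,-.105,.012),(.105,-.105,.012)],n([(92,172),(253,257),(158,427),(418,350),(348,95),(150,535),(545,420),(438,42)]),[.45,.25,.2]))
print('gauge',fit(c,[(.02,.01,.072),(.02,-.01,.072),(-.02,-.01,.072),(-.02,.01,.072),(.11,0,.055),(.065,0,.055)],g([(129,410),(157,411),(153,478),(123,475),(154,280),(148,346)]),[.4,0,0]))
print('pad',fit(c,[(.065,.05,0),(.065,-.05,0),(-.065,-.05,0),(-.065,.05,0)],g([(58,385),(203,371),(222,556),(76,573)]),[.4,0,0]))
a=.0355
print('jaws',fit(c,[(.035,a,.07),(.035,.0045,.07),(-.035,a,.07),(.035,-.0045,.07),(.035,-a,.07),(-.035,-a,.07)],g([(34,42),(79,37),(46,137),(92,34),(137,30),(150,129)]),[.6,0,0]))
print('tray',fit(c,[(.11,.11,.03),(.11,-.11,.03),(-.11,-.11,.03),(-.11,.11,.03)],t([(511,225),(643,212),(663,342),(527,356)]),[.4,-.25,0]))
E
```

```text
posts [[0.5404, 0.3771], [0.4991, 0.2968], [0.4169, 0.3377], [0.4545, 0.2155], [0.5793, 0.2546]]
nest (array([0.49818457, 0.29707508, 0.30015744]), [[-0.5, -0.3], [-0.2, 0.4], [-1.0, 0.0], [-0.1, -0.4], [0.2, -0.1], [0.3, 0.7], [0.6, -0.1], [0.9, -0.4]])
gauge (array([ 0.45751048, -0.02486328, -0.07719117]), [[-0.4, 0.2], [0.5, 0.6], [0.2, -0.8], [-0.2, -0.7], [-0.1, 0.3], [0.0, 0.5]])
pad (array([ 0.44744942, -0.0254381 ,  0.10573774]), [[-0.0, -0.2], [-0.3, -0.3], [0.3, 0.6], [0.0, -0.1]])
jaws (array([0.69698477, 0.00835133, 0.11997572]), [[-0.3, -0.4], [0.0, -0.4], [-0.5, 1.2], [0.1, -0.0], [0.5, -0.3], [0.3, 0.0]])
tray (array([ 0.5082818 , -0.30629656,  0.10232892]), [[0.0, -0.6], [-0.5, -0.3], [0.0, 0.7], [0.5, 0.1]])
```

Emit:
apply_moves --commands '[[75,[0,0,0],[0,0,0]],[75,[30,-39,2],[0,0,5]],[75,[60,-78,4],[0,0,10]],[75,[95,-122,6],[0,0,14.9]],[75,[130,-168,8],[0,0,14.9]],[75,[165,-213,10],[0,0,14.9]],[75,[200,-258,12],[0,0,14.9]],[75,[235,-304,14],[0,0,14.9]],[75,[270,-349,16],[0,0,14.9]],[75,[305,-394,18],[0,0,14.9]],[75,[340,-440,20],[0,0,14.9]],[75,[375,-485,22],[0,0,14.9]],[75,[410,-530,24],[0,0,14.9]],[75,[445,-575,26],[0,0,14.9]],[75,[475,-614,28],[0,0,14.9]],[75,[496,-641,30],[0,0,14.9]],[75,[496,-641,30],[0,0,14.9]],[75,[496,-641,30],[0,0,14.9]],[75,[496,-641,30],[0,0,14.9]]]' --squeeze 40

```text
clock: 2.48
tool_pos: [0.4556, 0.2149, 0.2015]
eef_rot: [3.141, -0.0, -0.001]
wrist_force: [-0.1, 0.2, 0.0]
grip_width: 0.0749
grasp_force: 0.0
```

Emit:
apply_moves --commands '[[75,[0,-1,40],[0,0,0]],[75,[0,-1,80],[0,0,0]],[75,[0,-1,110],[0,0,0]],[75,[0,-1,130],[0,0,0]],[75,[0,-1,142],[0,0,0]],[75,[0,-1,150],[0,0,0]],[75,[0,-1,150],[0,0,0]],[30,[0,-1,150],[0,0,0]],[30,[0,-1,150],[0,0,0]],[30,[0,-1,150],[0,0,0]],[30,[0,-1,150],[0,0,0]],[30,[0,-1,150],[0,0,0]],[30,[0,-1,150],[0,0,0]]]' --squeeze 40

```text
clock: 4.1
tool_pos: [0.4567, 0.2173, 0.0525]
eef_rot: [-3.141, -0.002, 0.001]
wrist_force: [0.8, 0.5, 5.7]
grip_width: 0.0397
grasp_force: 40.9
```

Emit:
apply_moves --commands '[[30,[0,0,-15],[0,0,0]],[30,[0,0,-35],[0,0,0]],[30,[0,0,-60],[0,0,0]],[30,[0,0,-90],[0,0,0]],[30,[0,0,-115],[0,0,0]],[30,[0,0,-120],[0,0,0]],[30,[0,0,-120],[0,0,0]]]'

```text
clock: 4.97
tool_pos: [0.4554, 0.2166, 0.1707]
eef_rot: [3.141, 0.001, 0.001]
wrist_force: [-0.0, 0.7, -1.8]
grip_width: 0.0394
grasp_force: 40.6
```

```bash
python3 - <<'E'
from h import *
o=np.zeros((420,560*1,3),np.uint8)
a=snap('top','top1.png');b=snap('side','side1.png')
o=np.vstack([a['color'][60:360],b['color'][60:360]])[:,:,::-1];cv2.imwrite('pics/c1.png',o)
c=a;th=.1023;k,s=np.cos(th),np.sin(th)
for x,y in[(.06,.06),(.06,-.06),(-.06,.06),(-.06,-.06)]: print(x,y,.5083+k*x-s*y,-.3063+s*x+k*y)
E
```

```text
0.06 0.06 0.5618590154012398 -0.24048638538076073
0.06 -0.06 0.5741136146192393 -0.3598590154012399
-0.06 0.06 0.4424863853807607 -0.25274098459876015
-0.06 -0.06 0.4547409845987601 -0.3721136146192393
```

View pics/c1.png

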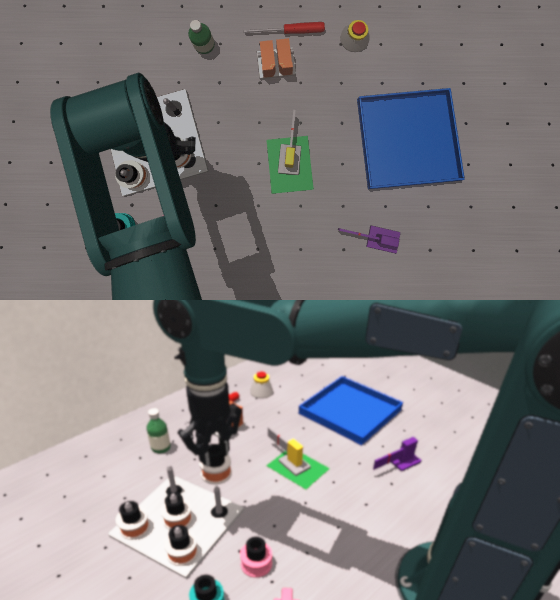

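The coil is held upright under the gripper at (215,465) in the lower view. The tray at (410,138) and the gauge look unmoved.

Emit:
apply_moves --commands '[[30,[0,15,0],[0,0,0]],[30,[-2,45,0],[0,0,0]],[30,[-4,90,0],[0,0,0]],[30,[-5,140,0],[0,0,0]],[30,[-6,190,0],[0,0,0]],[30,[-8,240,0],[0,0,0]],[30,[-9,290,0],[0,0,0]],[30,[-10,340,0],[0,0,0]],[30,[-11,385,0],[0,0,0]],[30,[-12,425,0],[0,0,0]],[30,[-13,455,10],[0,0,0]],[30,[-13,469,35],[0,0,0]],[30,[-13,469,70],[0,0,0]],[30,[-13,469,95],[0,0,0]],[30,[-13,469,112],[0,0,0]],[30,[-13,469,120],[0,0,0]],[30,[-13,469,125],[0,0,0]],[30,[-13,469,125],[0,0,0]],[30,[-13,469,125],[0,0,0]]]'

```text
clock: 7.45
tool_pos: [0.4437, -0.2526, 0.0473]
eef_rot: [3.14, -0.001, 0.001]
wrist_force: [0.2, -0.8, -1.5]
grip_width: 0.0394
grasp_force: 40.7
```

Emit:
apply_moves --commands '[[30,[0,0,2],[0,0,0]],[30,[0,0,2],[0,0,0]],[70,[0,0,2],[0,0,0]],[70,[0,0,2],[0,0,0]],[70,[0,0,2],[0,0,0]],[70,[0,0,-20],[0,0,0]],[70,[0,0,-65],[0,0,0]],[70,[0,-20,-110],[0,0,0]],[70,[-4,-75,-125],[0,0,0]],[70,[-6,-135,-125],[0,0,0]],[70,[-9,-195,-125],[0,0,0]],[70,[-12,-255,-125],[0,0,0]],[70,[-15,-315,-125],[0,0,0]],[70,[-18,-375,-125],[0,0,0]],[70,[-21,-435,-125],[0,0,0]],[70,[-24,-495,-125],[0,0,0]],[70,[-26,-545,-125],[0,0,0]],[70,[-27,-580,-125],[0,0,0]],[70,[-27,-592,-125],[0,0,0]],[70,[-27,-592,-125],[0,0,0]]]'

```text
clock: 9.95
tool_pos: [0.4156, 0.3397, 0.1709]
eef_rot: [3.14, 0.0, 0.002]
wrist_force: [0.6, -0.8, -0.1]
grip_width: 0.07
grasp_force: 0.0
```

```bash
python3 - <<'E'
from h import *
a=snap('top','top2.png')
cv2.imwrite('pics/c2.png',cv2.resize(a['color'][130:270,340:480,::-1],None,fx=4,fy=4,interpolation=cv2.INTER_CUBIC))
E
```

```text
(no output)
```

View pics/c2.png

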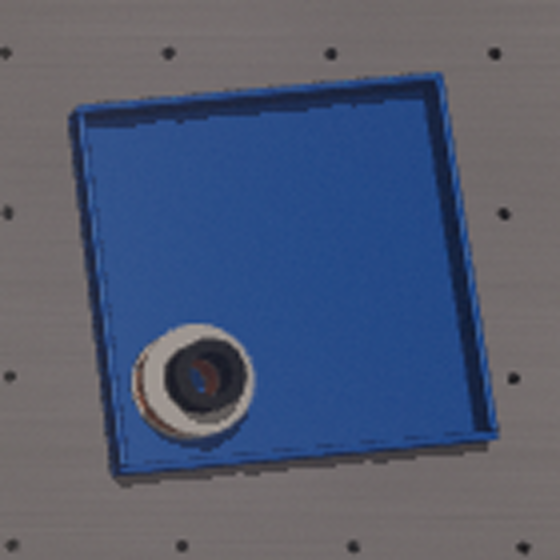

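The coil stands upright in the tray's near-left corner (205,378) and the tray hasn't moved. I'll pick the second one.

Emit:
apply_moves --commands '[[75,[1,1,40],[0,0,0]],[75,[1,1,80],[0,0,0]],[75,[1,1,105],[0,0,0]],[75,[1,1,119],[0,0,0]],[75,[1,1,119],[0,0,0]],[30,[1,1,119],[0,0,0]],[30,[1,1,119],[0,0,0]],[30,[1,1,119],[0,0,0]],[30,[1,1,119],[0,0,0]],[30,[1,1,119],[0,0,0]],[30,[1,1,119],[0,0,0]],[30,[0,1,105],[0,0,0]],[30,[0,1,85],[0,0,0]],[30,[0,1,60],[0,0,0]],[30,[0,1,30],[0,0,0]],[30,[0,1,5],[0,0,0]],[30,[0,1,0],[0,0,0]],[30,[0,1,0],[0,0,0]]]' --squeeze 40

```text
clock: 12.25
tool_pos: [0.4153, 0.3383, 0.1707]
eef_rot: [3.14, 0.001, 0.001]
wrist_force: [0.4, -0.3, -2.8]
grip_width: 0.0393
grasp_force: 41.9
```

Emit:
apply_moves --commands '[[30,[0,15,0],[0,0,0]],[30,[2,45,0],[0,0,0]],[30,[5,90,0],[0,0,0]],[30,[8,140,0],[0,0,0]],[30,[11,195,0],[0,0,0]],[30,[14,250,0],[0,0,0]],[30,[17,305,0],[0,0,0]],[30,[20,360,0],[0,0,0]],[30,[23,415,0],[0,0,0]],[30,[26,470,0],[0,0,0]],[30,[29,525,0],[0,0,0]],[30,[32,580,0],[0,0,0]],[30,[35,630,0],[0,0,0]],[30,[37,670,0],[0,0,0]],[30,[39,700,10],[0,0,0]],[30,[39,710,40],[0,0,0]],[30,[39,710,75],[0,0,0]],[30,[39,710,100],[0,0,0]],[30,[39,710,115],[0,0,0]],[30,[39,710,122],[0,0,0]]]'

```text
clock: 14.75
tool_pos: [0.4542, -0.3709, 0.0479]
eef_rot: [-3.14, 0.002, 0.0]
wrist_force: [-0.5, -0.2, -2.5]
grip_width: 0.0395
grasp_force: 41.9
```

Emit:
apply_moves --commands '[[30,[0,0,4],[0,0,0]],[30,[0,0,4],[0,0,0]],[70,[0,0,4],[0,0,0]],[70,[0,0,4],[0,0,0]],[70,[0,0,4],[0,0,0]],[70,[0,0,-20],[0,0,0]],[70,[0,0,-65],[0,0,0]],[70,[0,-20,-110],[0,0,0]],[70,[4,-75,-125],[0,0,0]],[70,[8,-135,-125],[0,0,0]],[70,[12,-195,-125],[0,0,0]],[70,[16,-255,-125],[0,0,0]],[70,[20,-315,-125],[0,0,0]],[70,[24,-375,-125],[0,0,0]],[70,[28,-435,-125],[0,0,0]],[70,[32,-495,-125],[0,0,0]],[70,[36,-555,-125],[0,0,0]],[70,[40,-610,-125],[0,0,0]],[70,[43,-655,-125],[0,0,0]],[70,[43,-669,-125],[0,0,0]]]'

```text
clock: 17.25
tool_pos: [0.4973, 0.3003, 0.1738]
eef_rot: [-3.142, 0.0, 0.004]
wrist_force: [0.1, 0.1, -0.8]
grip_width: 0.07
grasp_force: 0.0
```

Emit:
apply_moves --commands '[[75,[0,0,0],[0,0,0]]]'

```text
clock: 17.38
tool_pos: [0.4975, 0.2981, 0.1739]
eef_rot: [3.141, 0.0, 0.002]
wrist_force: [-0.0, -0.3, -0.2]
grip_width: 0.0752
grasp_force: 0.0
```

```bash
python3 - <<'E'
from h import *
a=snap('top','top3.png')
cv2.imwrite('pics/c3.png',cv2.resize(a['color'][90:270,240:480,::-1],None,fx=3,fy=3,interpolation=cv2.INTER_CUBIC))
E
```

```text
(no output)
```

View pics/c3.png

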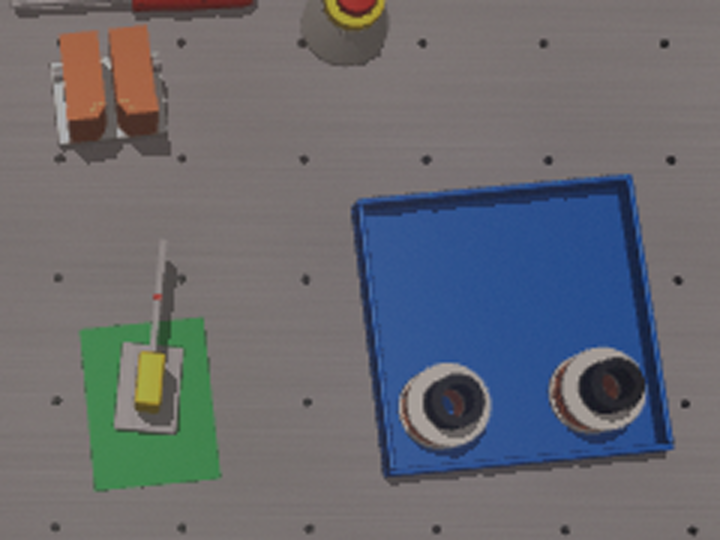

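Both coils stand upright at (455,403) and (605,388), and nothing has been disturbed. Next is the middle coil, straight below the gripper.

Emit:
apply_moves --commands '[[75,[1,0,40],[0,0,0]],[75,[1,0,80],[0,0,0]],[75,[1,0,108],[0,0,0]],[75,[1,0,121],[0,0,0]],[75,[1,0,121],[0,0,0]],[30,[1,0,121],[0,0,0]],[30,[1,0,121],[0,0,0]],[30,[1,0,121],[0,0,0]],[30,[1,0,121],[0,0,0]],[30,[1,0,121],[0,0,0]],[30,[1,0,121],[0,0,0]],[30,[0,0,107],[0,0,0]],[30,[0,0,87],[0,0,0]],[30,[0,0,62],[0,0,0]],[30,[0,0,32],[0,0,0]],[30,[0,0,7],[0,0,0]],[30,[0,0,2],[0,0,0]],[30,[0,0,2],[0,0,0]]]' --squeeze 40

```text
clock: 19.68
tool_pos: [0.4973, 0.2976, 0.1715]
eef_rot: [3.141, 0.001, 0.001]
wrist_force: [-0.6, 0.1, -2.8]
grip_width: 0.0394
grasp_force: 40.9
```

Emit:
apply_moves --commands '[[30,[0,15,0],[0,0,0]],[30,[0,45,0],[0,0,0]],[30,[5,90,0],[0,0,0]],[30,[11,140,0],[0,0,0]],[30,[17,190,0],[0,0,0]],[30,[23,240,0],[0,0,0]],[30,[29,290,0],[0,0,0]],[30,[36,340,0],[0,0,0]],[30,[43,390,0],[0,0,0]],[30,[50,440,0],[0,0,0]],[30,[56,485,0],[0,0,0]],[30,[61,520,0],[0,0,0]],[30,[64,535,5],[0,0,0]],[30,[65,538,35],[0,0,0]],[30,[65,538,70],[0,0,0]],[30,[65,538,98],[0,0,0]],[30,[65,538,115],[0,0,0]],[30,[65,538,122],[0,0,0]],[30,[65,538,125],[0,0,0]],[30,[65,538,125],[0,0,0]]]'

```text
clock: 22.18
tool_pos: [0.5641, -0.2406, 0.0487]
eef_rot: [3.14, -0.003, 0.001]
wrist_force: [0.1, 0.4, -2.5]
grip_width: 0.0389
grasp_force: 41.0
```

Emit:
apply_moves --commands '[[30,[0,0,3],[0,0,0]],[30,[0,0,3],[0,0,0]],[70,[0,0,3],[0,0,0]],[70,[0,0,3],[0,0,0]],[70,[0,0,3],[0,0,0]],[70,[0,0,-20],[0,0,0]],[70,[0,0,-65],[0,0,0]],[70,[-10,-20,-110],[0,0,0]],[70,[-25,-75,-125],[0,0,0]],[70,[-25,-135,-125],[0,0,0]],[70,[-25,-195,-125],[0,0,0]],[70,[-25,-255,-125],[0,0,0]],[70,[-25,-315,-125],[0,0,0]],[70,[-25,-375,-125],[0,0,0]],[70,[-25,-435,-125],[0,0,0]],[70,[-24,-495,-125],[0,0,0]],[70,[-24,-555,-125],[0,0,0]],[70,[-23,-600,-125],[0,0,0]],[70,[-22,-619,-125],[0,0,0]],[70,[-22,-619,-125],[0,0,0]]]'

```text
clock: 24.68
tool_pos: [0.5405, 0.3793, 0.1715]
eef_rot: [3.14, 0.001, 0.002]
wrist_force: [-0.1, -0.8, -0.3]
grip_width: 0.07
grasp_force: 0.0
```

Emit:
apply_moves --commands '[[75,[0,0,0],[0,0,0]],[75,[0,0,0],[0,0,0]]]'

```text
clock: 24.92
tool_pos: [0.5411, 0.3772, 0.1726]
eef_rot: [3.141, -0.0, -0.001]
wrist_force: [-0.0, 0.1, 1.0]
grip_width: 0.075
grasp_force: 0.0
```

Emit:
apply_moves --commands '[[75,[0,0,40],[0,0,0]],[75,[0,0,80],[0,0,0]],[75,[0,0,107],[0,0,0]],[75,[0,0,120],[0,0,0]],[75,[0,0,120],[0,0,0]],[30,[0,0,120],[0,0,0]],[30,[0,0,120],[0,0,0]],[30,[0,0,120],[0,0,0]],[30,[0,0,120],[0,0,0]],[30,[0,0,120],[0,0,0]],[30,[0,0,120],[0,0,0]],[30,[0,0,107],[0,0,0]],[30,[0,0,87],[0,0,0]],[30,[0,0,62],[0,0,0]],[30,[0,0,32],[0,0,0]],[30,[0,0,7],[0,0,0]],[30,[0,0,1],[0,0,0]],[30,[0,0,1],[0,0,0]]]' --squeeze 40

```text
clock: 27.18
tool_pos: [0.5406, 0.3788, 0.1714]
eef_rot: [3.142, -0.0, 0.001]
wrist_force: [-0.2, -0.6, -3.4]
grip_width: 0.0391
grasp_force: 40.9
```

```bash
python3 - <<'E'
from h import *
a=snap('top','top4.png')
cv2.imwrite('pics/c4.png',cv2.resize(a['color'][130:270,240:480,::-1],None,fx=3,fy=3,interpolation=cv2.INTER_CUBIC))
E
```

```text
(no output)
```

View pics/c4.png

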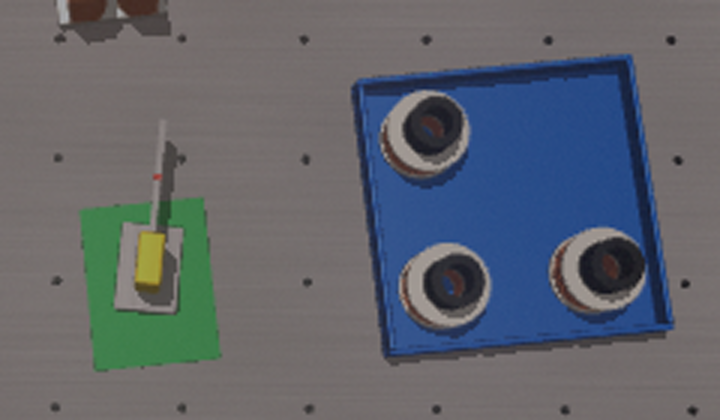

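Three coils stand upright at (430,125), (455,283) and (610,265), and the tray and gauge are unmoved. The last coil goes to the free far-right corner.

Emit:
apply_moves --commands '[[30,[0,15,0],[0,0,0]],[30,[-10,45,0],[0,0,0]],[30,[-20,90,0],[0,0,0]],[30,[-30,140,0],[0,0,0]],[30,[-30,195,0],[0,0,0]],[30,[-30,250,0],[0,0,0]],[30,[-30,305,0],[0,0,0]],[30,[-30,360,0],[0,0,0]],[30,[-30,415,0],[0,0,0]],[30,[-25,470,0],[0,0,0]],[30,[-15,525,0],[0,0,0]],[30,[-5,580,0],[0,0,0]],[30,[8,630,0],[0,0,0]],[30,[20,680,0],[0,0,0]],[30,[29,718,0],[0,0,0]],[30,[33,738,5],[0,0,0]],[30,[33,738,35],[0,0,0]],[30,[33,738,70],[0,0,0]],[30,[33,738,98],[0,0,0]],[30,[33,738,115],[0,0,0]]]'

```text
clock: 29.72
tool_pos: [0.5726, -0.3576, 0.0533]
eef_rot: [-3.138, 0.004, 0.001]
wrist_force: [-0.6, -0.3, -2.0]
grip_width: 0.0392
grasp_force: 41.0
```

Emit:
apply_moves --commands '[[30,[0,0,7],[0,0,0]],[30,[0,0,10],[0,0,0]],[30,[0,0,12],[0,0,0]],[30,[0,0,12],[0,0,0]]]'

```text
clock: 30.22
tool_pos: [0.5747, -0.3592, 0.0477]
eef_rot: [3.14, -0.002, 0.001]
wrist_force: [-2.9, 3.2, 5.1]
grip_width: 0.0385
grasp_force: 41.9
```

Emit:
apply_moves --commands '[[60,[0,0,12],[0,0,0]],[60,[0,0,12],[0,0,0]],[60,[0,0,12],[0,0,0]],[60,[0,0,-10],[0,0,0]],[60,[0,0,-50],[0,0,0]],[60,[-10,0,-100],[0,0,0]],[60,[-60,20,-145],[0,0,0]],[60,[-110,40,-150],[0,0,0]],[60,[-160,60,-150],[0,0,0]],[60,[-210,80,-150],[0,0,0]],[60,[-260,100,-150],[0,0,0]],[60,[-260,100,-150],[0,0,0]]]'

```text
clock: 31.72
tool_pos: [0.3114, -0.4614, 0.1949]
eef_rot: [3.139, -0.0, -0.005]
wrist_force: [-0.2, 0.4, 0.7]
grip_width: 0.0599
grasp_force: 0.0
```

```bash
python3 - <<'E'
from h import *
a=snap('top','top5.png')
cv2.imwrite('pics/c5.png',cv2.resize(a['color'][80:270,240:480,::-1],None,fx=3,fy=3,interpolation=cv2.INTER_CUBIC))
E
```

```text
(no output)
```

View pics/c5.png

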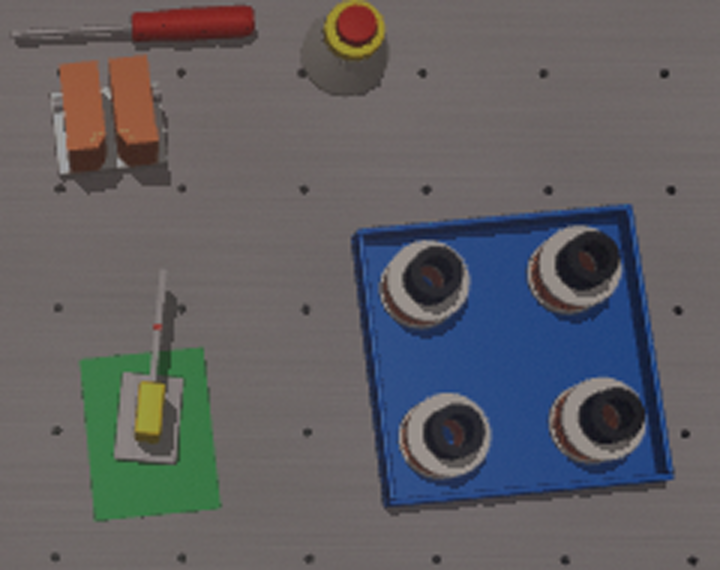

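All four coils stand in the tray at (433,280), (585,262), (453,430) and (610,412). The gauge, tray, bottle and e-stop look undisturbed. I'll move over the gauge handle.

Emit:
apply_moves --commands '[[60,[15,-45,0],[0,0,4.4]],[60,[32,-95,0],[0,0,4.4]],[60,[49,-145,0],[0,0,4.4]],[60,[66,-195,0],[0,0,4.4]],[60,[82,-245,0],[0,0,4.4]],[60,[98,-295,0],[0,0,4.4]],[60,[115,-345,0],[0,0,4.4]],[60,[132,-395,10],[0,0,4.4]],[60,[143,-425,30],[0,0,4.4]],[60,[145,-436,50],[0,0,4.4]],[60,[145,-436,50],[0,0,4.4]],[60,[145,-436,50],[0,0,4.4]]]' --squeeze 40

```text
clock: 33.28
tool_pos: [0.4597, -0.0231, 0.1452]
eef_rot: [3.141, -0.002, -0.075]
wrist_force: [1.0, 0.2, 0.0]
grip_width: 0.0597
grasp_force: 0.0
```

Emit:
apply_moves --commands '[[60,[-2,2,35],[0,0,0]],[60,[-2,2,70],[0,0,0]],[60,[-2,2,100],[0,0,0]],[60,[-2,2,115],[0,0,0]],[60,[-2,2,115],[0,0,0]],[0,[-2,2,115],[0,0,0]],[0,[-2,2,115],[0,0,0]],[0,[-2,2,115],[0,0,0]],[0,[-2,2,115],[0,0,0]],[0,[-2,2,115],[0,0,0]],[0,[-2,2,115],[0,0,0]]]' --squeeze 80

```text
clock: 34.65
tool_pos: [0.458, -0.0249, 0.0309]
eef_rot: [-3.141, -0.003, -0.076]
wrist_force: [-0.0, 2.0, 4.9]
grip_width: 0.0192
grasp_force: 78.7
```

Emit:
apply_moves --commands '[[0,[0,0,-4],[0,0,0]],[0,[0,0,-8],[0,0,0]],[0,[5,0,-8],[0,0,-2]],[0,[15,-4,-8],[0,0,-4]],[0,[28,-7,-8],[0,0,-6]],[0,[40,-10,-8],[0,0,-8]],[0,[52,-13,-8],[0,0,-10]],[0,[64,-17,-8],[0,0,-11.2]],[0,[71,-19,-8],[0,0,-11.2]],[0,[74,-19,-8],[0,0,-11.2]],[0,[74,-19,-8],[0,0,-11.2]],[0,[74,-19,-8],[0,0,-11.2]],[0,[74,-19,-8],[0,0,-11.2]]]'

```text
clock: 36.28
tool_pos: [0.5317, -0.0118, 0.0373]
eef_rot: [3.142, 0.0, 0.119]
wrist_force: [0.8, -0.3, -4.2]
grip_width: 0.0192
grasp_force: 78.1
```

```bash
python3 - <<'E'
from h import *
a=snap('top','top6.png');b=snap('side','side6.png')
A=cv2.resize(a['color'][90:200,245:325,::-1],None,fx=5,fy=5,interpolation=cv2.INTER_CUBIC)
B=cv2.resize(b['color'][140:250,180:260,::-1],None,fx=5,fy=5,interpolation=cv2.INTER_CUBIC)
cv2.imwrite('pics/c6.png',np.hstack([A,B]))
E
```

```text
(no output)
```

View pics/c6.png

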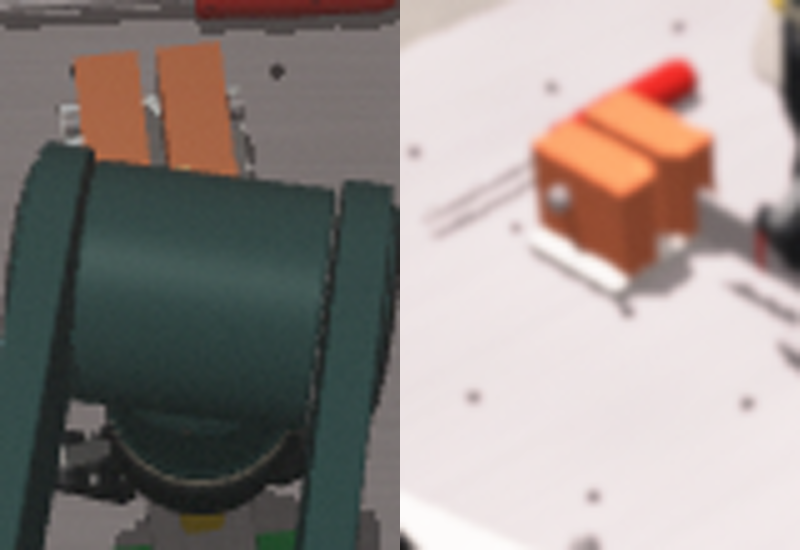

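The side crop shows the jaw block with its front corners at about (628,195) and (712,140). The red mark of the held gauge is at about (765,245), and in the top view the arm hides the blade. I'll compare predicted and seen pixels.

```bash
python3 - <<'E'
from fit import *
c=load('side'); t=load('top'); S=lambda a:(np.array(a)-[400,0])/5+[180,140]
inv=lambda p:(np.round((np.array(p)-[180,140])*5+[400,0]).tolist())
print('jaws side',fit(c,[(.035,.0355,.07),(-.035,.0355,.07),(-.035,-.0355,.07),(.035,-.0355,.07)],S([(535,143),(628,195),(712,140),(620,92)]),[.7,0,.12]))
J=np.array([.697,.0084]);R=lambda a:np.array([[np.cos(a),-np.sin(a)],[np.sin(a),np.cos(a)]])
for p in[(.035,.0355),(-.035,.0355),(-.035,-.0355),(.035,-.0355)]: print('pred',inv(pix(c,[*(J+R(.12)@p),.07])))
G=np.array([.5317,-.0118])
for x,z in[(.065,.055),(.065,.025),(.11,.055),(.11,.025)]: print('gauge',x,z,inv(pix(c,[*(G+R(.119)@(x,0)),z+.007])))
# top camera bias from placed coils (bore centres, crop c5)
for p,q in[((435,273),(.5641,-.2406)),((589,258),(.5747,-.3592)),((454,432),(.4437,-.2526)),((612,414),(.4542,-.3712))]:
    print('bias',w(t,p[0]/3+240,p[1]/3+80,.071)[:2]-q)
E
```

```text
jaws side (array([0.69457778, 0.00975104, 0.14155299]), [[-0.8, 0.9], [-0.4, 0.4], [0.9, -0.9], [0.4, -0.5]])
pred [530.0, 143.0]
pred [623.0, 194.0]
pred [715.0, 134.0]
pred [623.0, 86.0]
gauge 0.065 0.055 [764.0, 225.0]
gauge 0.065 0.025 [765.0, 269.0]
gauge 0.11 0.055 [701.0, 191.0]
gauge 0.11 0.025 [703.0, 235.0]
bias [-0.00116299  0.00072354]
bias [0.00045225 0.00251689]
bias [-0.00164795  0.00210591]
bias [0.0020096  0.00292095]
```

Emit:
apply_moves --commands '[[0,[6,0,0],[0,0,0]],[0,[12,0,0],[0,0,0]],[0,[18,0,0],[0,0,0]],[0,[22,0,0],[0,0,0]],[0,[25,0,0],[0,0,0]],[0,[25,0,0],[0,0,0]],[0,[25,0,0],[0,0,0]]]'

```text
clock: 37.25
tool_pos: [0.5566, -0.0087, 0.0372]
eef_rot: [3.142, 0.0, 0.119]
wrist_force: [0.7, -0.7, -3.6]
grip_width: 0.0193
grasp_force: 78.2
```

Emit:
apply_moves --commands '[[0,[2,0,0],[0,0,0]],[0,[4,0,0],[0,0,0]],[0,[6,0,0],[0,0,0]],[0,[6,0,0],[0,0,0]],[0,[6,0,0],[0,0,0]]]'

```text
clock: 37.88
tool_pos: [0.5627, -0.008, 0.0372]
eef_rot: [3.142, 0.0, 0.119]
wrist_force: [0.4, -0.6, -3.9]
grip_width: 0.019
grasp_force: 78.2
```

Emit:
apply_moves --commands '[[0,[2,0,0],[0,0,0]],[0,[4,0,0],[0,0,0]],[0,[6,0,0],[0,0,0]],[0,[6,0,0],[0,0,0]],[0,[6,0,0],[0,0,0]]]'

```text
clock: 38.5
tool_pos: [0.5687, -0.0073, 0.0372]
eef_rot: [3.142, 0.0, 0.119]
wrist_force: [-0.0, 0.2, -4.0]
grip_width: 0.0193
grasp_force: 78.2
```

The tip should be about 15 mm in with no contact. I'll feel for both walls to centre it.

Emit:
apply_moves --commands '[[0,[0,1,0],[0,0,0]],[0,[0,2,0],[0,0,0]],[0,[0,2,0],[0,0,0]],[0,[0,2,0],[0,0,0]]]'

```text
clock: 39.0
tool_pos: [0.5688, -0.0082, 0.0372]
eef_rot: [-3.14, 0.0, 0.121]
wrist_force: [-1.0, 4.4, -4.2]
grip_width: 0.0192
grasp_force: 78.3
```

Emit:
apply_moves --commands '[[0,[0,-2,0],[0,0,0]],[0,[0,-4,0],[0,0,0]],[0,[0,-4,0],[0,0,0]],[0,[0,-4,0],[0,0,0]]]'

```text
clock: 39.5
tool_pos: [0.5686, -0.0058, 0.0374]
eef_rot: [3.141, -0.0, 0.119]
wrist_force: [0.7, 0.4, -3.8]
grip_width: 0.019
grasp_force: 78.4
```

Emit:
apply_moves --commands '[[0,[0,-1,0],[0,0,0]],[0,[0,-3,0],[0,0,0]],[0,[0,-3,0],[0,0,0]],[0,[0,-3,0],[0,0,0]]]'

```text
clock: 40.0
tool_pos: [0.5683, -0.003, 0.0373]
eef_rot: [3.14, -0.0, 0.119]
wrist_force: [0.8, -2.7, -4.5]
grip_width: 0.0189
grasp_force: 78.6
```

Emit:
apply_moves --commands '[[0,[0,2,0],[0,0,0]],[0,[0,2.5,0],[0,0,0]],[0,[0,2.5,0],[0,0,0]]]'

```text
clock: 40.38
tool_pos: [0.5684, -0.0045, 0.0372]
eef_rot: [-3.141, 0.0, 0.12]
wrist_force: [0.1, 0.2, -4.7]
grip_width: 0.0191
grasp_force: 78.5
```

Emit:
apply_moves --commands '[[0,[0,1,0],[0,0,0]],[0,[3,1,0],[0,0,0]],[0,[6,1,0],[0,0,0]],[0,[9,1,0],[0,0,0]],[0,[12,1,0],[0,0,0]],[0,[14,1,0],[0,0,0]],[0,[14,1,0],[0,0,0]]]'

```text
clock: 41.25
tool_pos: [0.5826, -0.0042, 0.0372]
eef_rot: [3.142, 0.0, 0.119]
wrist_force: [-0.8, -0.0, -4.7]
grip_width: 0.0191
grasp_force: 78.5
```

Emit:
apply_moves --commands '[[0,[3,0,0],[0,0,0]],[0,[6,0,0],[0,0,0]],[0,[9,0,0],[0,0,0]],[0,[12,0,0],[0,0,0]],[0,[14,0,0],[0,0,0]],[0,[14,0,0],[0,0,0]],[0,[14,0,0],[0,0,0]]]'

```text
clock: 42.12
tool_pos: [0.5963, -0.0025, 0.0373]
eef_rot: [3.142, 0.0, 0.119]
wrist_force: [0.1, -0.5, -3.3]
grip_width: 0.019
grasp_force: 78.5
```

```bash
python3 - <<'E'
from h import *
b=snap('side','side7.png')
B=cv2.resize(b['color'][140:200,190:270,::-1],None,fx=10,fy=10,interpolation=cv2.INTER_CUBIC)
cv2.imwrite('pics/c7.png',B)
E
```

```text
(no output)
```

View pics/c7.png

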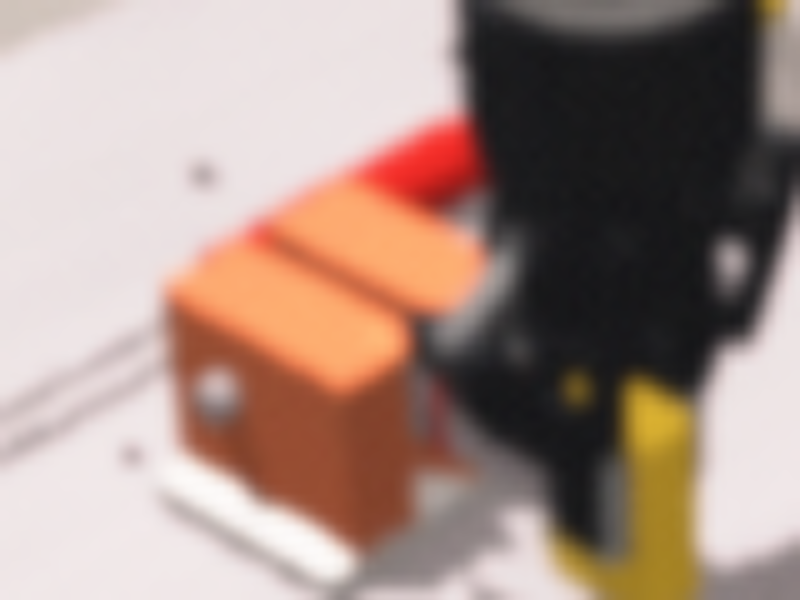

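The side crop shows the red mark at about (437,410), right beside the mouth plane. The left jaw's front face runs from (345,393) to (411,350). I'll compute the offset.

```bash
python3 - <<'E'
from fit import *
c=load('side'); S=lambda a:np.array(a)/10+[190,140]; iv=lambda p:((np.array(p)-[190,140])*10).round(0).tolist()
x,r=fit(c,[(.035,.0355,.07),(-.035,.0355,.07),(-.035,.0115,.07),(-.035,.0355,.012),(.035,.0355,.012)],S([(168,296),(345,393),(411,345),(362,552),(180,462)]),[.697,.008,.12]);print(x,r)
k,s=np.cos(x[2]),np.sin(x[2])
for z in(.032,.047,.062): print(z,iv(pix(c,[x[0]-.035*k-s*.0025,x[1]-.035*s+k*.0025,z])))
G=np.array([.5963,-.0025])
for z in(.032,.047,.062):print('mark by tcp',z,iv(pix(c,[G[0]+.065*.993-.119*.0025,G[1]+.065*.119+.0025,z])))
i=c['color'].astype(int)
for v in range(174,190,2): # red columns
    print(v,[(u,tuple(i[v,u])) for u in range(230,239)])
E
```

```text
[0.69627335 0.00870497 0.13305216] [[-0.7, -0.7], [0.4, -0.3], [0.1, 0.2], [0.1, 0.9], [0.0, -0.2]]
0.032 [443.0, 445.0]
0.047 [440.0, 401.0]
0.062 [437.0, 356.0]
mark by tcp 0.032 [441.0, 448.0]
mark by tcp 0.047 [438.0, 404.0]
mark by tcp 0.062 [435.0, 359.0]
174 [(230, (np.int64(208), np.int64(117), np.int64(80))), (231, (np.int64(121), np.int64(72), np.int64(58))), (232, (np.int64(72), np.int64(61), np.int64(60))), (233, (np.int64(87), np.int64(83), np.int64(84))), (234, (np.int64(104), np.int64(100), np.int64(100))), (235, (np.int64(103), np.int64(100), np.int64(101))), (236, (np.int64(87), np.int64(84), np.int64(87))), (237, (np.int64(67), np.int64(66), np.int64(69))), (238, (np.int64(54), np.int64(54), np.int64(56)))]
176 [(230, (np.int64(148), np.int64(88), np.int64(68))), (231, (np.int64(103), np.int64(74), np.int64(66))), (232, (np.int64(71), np.int64(60), np.int64(60))), (233, (np.int64(59), np.int64(52), np.int64(52))), (234, (np.int64(54), np.int64(49), np.int64(51))), (235, (np.int64(49), np.int64(47), np.int64(49))), (236, (np.int64(42), np.int64(41), np.int64(44))), (
[... 2244 characters left out ...]
, (235, (np.int64(136), np.int64(91), np.int64(78))), (236, (np.int64(134), np.int64(97), np.int64(87))), (237, (np.int64(127), np.int64(102), np.int64(95))), (238, (np.int64(121), np.int64(105), np.int64(105)))]
188 [(230, (np.int64(137), np.int64(82), np.int64(64))), (231, (np.int64(151), np.int64(112), np.int64(99))), (232, (np.int64(164), np.int64(141), np.int64(132))), (233, (np.int64(168), np.int64(150), np.int64(143))), (234, (np.int64(165), np.int64(148), np.int64(140))), (235, (np.int64(161), np.int64(141), np.int64(134))), (236, (np.int64(152), np.int64(131), np.int64(123))), (237, (np.int64(141), np.int64(122), np.int64(116))), (238, (np.int64(133), np.int64(120), np.int64(117)))]
```

The side view puts the mark about 1 mm past the mouth plane and the top fit about 2 mm short of it. The current position sits between the two, so I'll hold here.

Emit:
apply_moves --commands '[[0,[0,0,0],[0,0,0]],[0,[0,0,0],[0,0,0]],[0,[0,0,0],[0,0,0]],[0,[0,0,0],[0,0,0]],[0,[0,0,0],[0,0,0]],[0,[0,0,0],[0,0,0]],[0,[0,0,0],[0,0,0]],[0,[0,0,0],[0,0,0]],[0,[0,0,0],[0,0,0]],[0,[0,0,0],[0,0,0]],[0,[0,0,0],[0,0,0]],[0,[0,0,0],[0,0,0]],[0,[0,0,0],[0,0,0]],[0,[0,0,0],[0,0,0]],[0,[0,0,0],[0,0,0]],[0,[0,0,0],[0,0,0]],[0,[0,0,0],[0,0,0]],[0,[0,0,0],[0,0,0]],[0,[0,0,0],[0,0,0]],[0,[0,0,0],[0,0,0]]]'

```text
clock: 44.68
tool_pos: [0.5964, -0.0025, 0.0373]
eef_rot: [3.142, -0.0, 0.119]
wrist_force: [-0.5, -0.1, -4.2]
grip_width: 0.0192
grasp_force: 78.5
```

Emit:
apply_moves --commands '[[0,[-5,0,0],[0,0,0]],[0,[-12,0,0],[0,0,0]],[0,[-20,0,0],[0,0,0]],[0,[-30,0,0],[0,0,0]],[0,[-40,0,0],[0,0,0]],[0,[-50,0,0],[0,0,0]],[0,[-60,0,0],[0,0,0]],[0,[-70,0,0],[0,0,0]],[0,[-80,0,0],[0,0,0]],[0,[-90,0,0],[0,0,0]],[0,[-97,0,0],[0,0,0]],[0,[-100,0,0],[0,0,0]],[0,[-100,0,0],[0,0,0]]]'

```text
clock: 46.3
tool_pos: [0.4971, -0.0144, 0.0374]
eef_rot: [3.141, -0.0, 0.119]
wrist_force: [0.1, 0.2, -3.8]
grip_width: 0.0186
grasp_force: 78.5
```

Emit:
apply_moves --commands '[[0,[-10,1,0],[0,0,0]],[0,[-22,2,0],[0,0,0]],[0,[-34,4,0],[0,0,0]],[0,[-45,5,0],[0,0,0]],[0,[-51,5,0],[0,0,0]],[0,[-51,5,0],[0,0,0]],[0,[-51,5,3],[0,0,0]],[0,[-51,5,5],[0,0,0]],[0,[-51,5,6],[0,0,0]],[0,[-51,5,7],[0,0,0]],[0,[-51,5,7],[0,0,0]]]'

```text
clock: 47.68
tool_pos: [0.4471, -0.0254, 0.031]
eef_rot: [3.142, 0.0, 0.12]
wrist_force: [-3.7, 1.1, 3.3]
grip_width: 0.019
grasp_force: 79.6
```

Contact, at the same height as when I gripped it. I'll release, rise and move clear.

Emit:
apply_moves --commands '[[30,[-51,0,0],[0,0,0]]]' --squeeze 20

```text
clock: 47.8
tool_pos: [0.3995, -0.0322, 0.0314]
eef_rot: [3.14, -0.004, 0.121]
wrist_force: [-0.4, -0.4, 0.3]
grip_width: 0.0299
grasp_force: 0.0
```

That row carried a stale shift: I repeated −51 mm, which belonged to the previous call, so the tool moved back 48 mm while it was opening. I'll lift straight up, move aside and check the gauge.

Emit:
apply_moves --commands '[[40,[3,0,0],[0,0,0]],[40,[3,0,0],[0,0,0]],[40,[3,0,-30],[0,0,0]],[40,[3,0,-70],[0,0,0]],[40,[3,0,-130],[0,0,0]],[40,[0,50,-160],[0,0,0]],[40,[-10,110,-160],[0,0,0]],[40,[-20,170,-160],[0,0,0]],[40,[-40,230,-160],[0,0,0]],[40,[-60,290,-160],[0,0,0]],[40,[-60,340,-160],[0,0,0]],[40,[-60,340,-160],[0,0,0]]]'

```text
clock: 49.3
tool_pos: [0.3778, -0.3804, 0.19]
eef_rot: [3.14, -0.0, 0.115]
wrist_force: [-0.2, 0.6, -0.3]
grip_width: 0.0399
grasp_force: 0.0
```

```bash
python3 - <<'E'
from h import *
a=snap('top','top8.png');b=snap('side','side8.png')
A=cv2.resize(a['color'][130:270,230:470,::-1],None,fx=3.3,fy=3.3,interpolation=cv2.INTER_CUBIC)[:,:790]
cv2.imwrite('pics/c8.png',A)
E
```

```text
(no output)
```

View pics/c8.png

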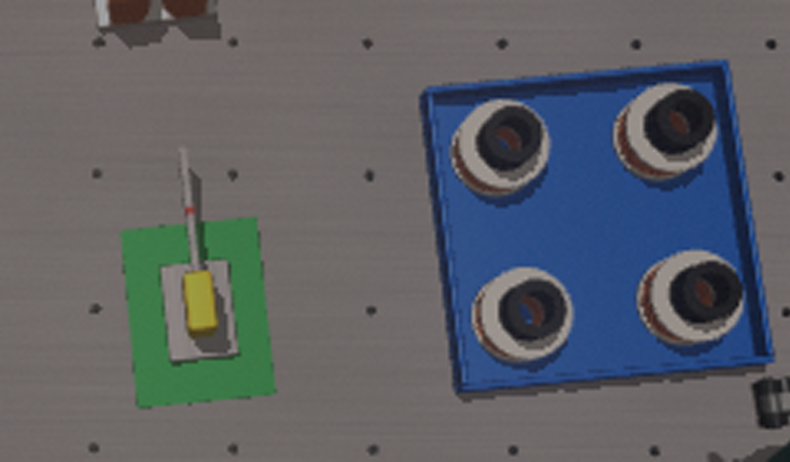

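The gauge stayed upright near the pad centre, with its handle top at (200,300), and the four coils are still upright. I'll check the distance.

```bash
python3 - <<'E'
from fit import *
c=load('top');g=lambda a:np.array(a)/3.3+[230,130]
a,r=fit(c,[(.02,.01,.072),(.02,-.01,.072),(-.02,-.01,.072),(-.02,.01,.072),(.11,0,.055),(.065,0,.055)],g([(183,272),(212,270),(217,330),(188,332),(183,149),(190,211)]),[.45,0,.1]);print(a,r)
b,_=fit(c,[(.065,.05,0),(.065,-.05,0),(-.065,-.05,0),(-.065,.05,0)],g([(121,230),(257,218),(276,393),(138,408)]),[.4,0,0]);print(b,np.hypot(*(a-b)[:2]))
E
```

```text
[ 0.44684561 -0.02578453  0.10438064] [[-0.2, 0.4], [-0.1, 0.1], [0.2, -0.3], [0.0, -0.1], [0.2, -0.2], [-0.0, 0.1]]
[ 0.44749888 -0.02561182  0.10450264] 0.0006757173620362586
```

The gauge fits at 0.7 mm from the pad centre and upright, with sub-pixel residuals. Handing in.

```bash
python3 -c "
from bench import *
print(close_job())"
```

```text
the job is handed in; nothing more can be done
None
```

The job is handed in, with no verdict returned: all four coils stand upright in the tray, the red line was held within about 2 mm of the jaw fronts for 2.5 s, and the gauge stands about 1 mm from the pad centre. On release I sent a wrong 51 mm shift that pulled the opening gripper back, but the camera check shows the gauge was not disturbed.

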